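# Clear the scanner's gasket and lower its cover

## Robot

A 6-joint arm with a two-finger parallel gripper is mounted at the origin on the work surface. World frame = base frame: x ahead of the robot, y to its left, z up, the work surface at z = 0. Lengths are in mm, angles in rad, forces in N, time in s.
With the tool pointing down it reaches from about 400 to 925 mm from the base axis. Payload 12.5 kg.
Tool frame: the origin (TCP) lies at the very end of the fingers, on their centre line; the grasp point (between the pads) lies 19 mm behind it; z points along the fingers, y is the direction in which the jaws open and shut (so a half turn about z gives the same grasp; the last joint's range is limited). The gripper opens to 95 mm and grips with 3 to 60 N. Pads are 20 mm wide; open, the fingers measure 119 mm over their backs; the gripper's body (75 mm by 180 mm) begins 59 mm behind the grasp point.
Start: joints at [-1.356, 0.491, 1.559, -0, 1.092, -0.106], TCP at [197.102, -593.128, 189.461] pointing down, gripper open.
Joint ranges: [-3.1, 3.1], [-0.84, 2.19], [0.05, 2.79], [-1.13, 4.28], [0.06, 2.93], [-2.69, 2.69]. Speed limits (rad/s): [2.22, 2.22, 2.79, 3.14, 3.14, 3.14].

## Interface

Orientations are given as [roll, pitch, yaw] about the fixed x, y, z axes, in that order (R = Rz(yaw) Ry(pitch) Rx(roll)).
In Python, from cell import env gives the robot as it stands.
- The arm moves only by the shell command python3 -m pendant 'ROWS'. ROWS is JSON, a list that holds one entry, the list of rows, each a list of 5 numbers: the opening, from 0 (shut) to 1 (fully open), then the shift along the tool's x, y, z in m, then the turn about the tool's z in rad. A call has exactly 8 rows; each row is the pose to reach, as a shift and turn from the pose commanded when the call began, along the tool's axes at that moment; what a row does not reach only later rows make up. A row lasts 1/10 s, in which the tool goes at most 50 mm and 8.59 degrees, less where a joint would pass 70% of its speed; a pose out of reach is approached as far as the arm can. A call with a gripper value outside its range is refused whole. The fingers move at their own pace and stop on an object; the grip force is fixed at half the most. Time passes only in rows, so rows that repeat a pose let the fingers close, or fill a call up. It gives the time, the measured TCP pose, the force and the opening at its end, in the units of the state.
- env.state(): the state, without advancing time (a new reading comes with each control period).
- env.read_camera(name): name is "side" or "top" or "wrist"; returns a dict with "image" (420x560x3 uint8, blue, green, red), "range_z" (420x560 float32, mm along the optical axis (not along the pixel's ray), 0 where there is no reading), "fx", "fy", "cx", "cy" (pixels), "rvec" (rotation vector, rad) and "tvec" (3), from world to camera coordinates, as OpenCV has them; the wrist camera has in their place "tool_from_camera" (4x4, takes a point from camera to tool coordinates, whose origin is the TCP and whose axes are the flange's). Camera axes: x right, y down, z forward; pixel columns grow to the right and rows downward; lengths in mm; the calibration is good to about 2 mm. A picture is of the moment at which its call begins: read the wrist's pose just before it.
- env.job_done(): hands the job in, once; it reports no verdict.
The state is a dict: "t": time; "joints": joint angles; "qvel": joint speeds; "tau": joint torques, N m; "eef_pos": TCP position; "tcp_rot": TCP orientation; "ft_force": force on the tool from outside, world axes, zero at the start; "moment": the same for the moment, N m; "opening": opening from 0.0 (shut) to 1.0 (fully open).
Only numpy, scipy, OpenCV 4.12 (cv2) and the standard library are available. Lean on these libraries where they do the work, as an engineer would, in place of code of your own. Each camera call takes 0.05 s, during which the arm holds its last target. There are 200 camera calls.

## Task

Get the desk scanner ready for a measurement: move the bracket and the steel collar from the front edge of the bed back until both stand wholly inside the black gasket frame, without the cover being lowered yet. Then lower the hinged cover gently onto its stop by guiding its handle bar all the way down, never letting it drop. Do not disturb the gauge stand, the bottle or the case.

Things in the scene. Friction and masses are not known exactly. Their poses are not given: they have to be found in the camera images.
- scanner: Desk scanner for machined parts, fixed: grey base 240 (x) x 260 (y) x 55 mm high with a level flat bed on top. Origin: centre of its underside, on the table; x points from its front (robot side) to its hinge side, z up. The bed from x = -120 to -60 mm is an open apron in front of the gasket.
- gasket (a point): Middle of the front strip of the flat black rubber gasket frame printed on the bed (no height), at (-55, 0, 55) mm in the scanner's frame, same axes. Strips are 10 mm wide; inner edges of the frame at scanner x = -50 and +75.5, y = +-110 mm. The closed cover's walls stand on it, the front wall at x = -62 to -58 mm.
- cover (a joint): Angle of the blue hinged cover (rad): 0 = closed, down on its stop; grows as it opens; back stop at 1.5. A shell 152 mm deep, 240 wide, 60 high, walls 4 mm, open underneath, 0.7 kg. Its hinge friction (0.15 N m) holds it only when nearly upright (above about 0.95 rad); lower down it falls shut hard unless supported all the way.
- cover_hinge (a point): Middle of the cover's hinge axis, at (90, 0, 55) mm in the scanner's frame; the axis runs along the scanner's y.
- cover_bar (a point): Middle of the cover's steel handle bar: 12 mm round, 110 mm long, parallel to the hinge, a post at each end; when closed, 36 mm in front of the cover's front wall and 15 mm above its top. In the cover's frame (origin on the hinge, axes as the scanner's when closed) at (-190, 0, 75) mm: 204 mm from the hinge axis. Fingers fit on both sides.
- bracket: Loose aluminium bracket, an open-topped square box 40 x 40 x 35 mm high, walls 3 mm, about 90 g, standing on the bed. Origin: centre of its underside; z up.
- collar: Loose steel collar (thick ring) lying flat on the bed: outside 46 mm, hole 26 mm, 22 mm high, about 200 g. Origin: centre of its underside; z up.
- stand: Bystander: loose gauge stand beside the scanner, blue foot 90 x 80 x 22 mm, steel column 22 mm thick up to 260 mm, a black clamp block 34 mm at height 200 mm with a thin pin of 50 mm to its +x. Origin: centre of its underside.
- oil: Bystander: loose white bottle, 48 mm in diameter, 120 mm high, beside the scanner. Origin: centre of its underside.
- case: Bystander: loose black instrument case 70 x 120 x 30 mm high in front of the scanner. Origin: centre of its underside.
- bracket_c0 (a point): Lower corner of the bracket (-x -y corner of its footprint).
- bracket_c1 (a point): Lower corner of the bracket (-x +y corner of its footprint).
- bracket_c2 (a point): Lower corner of the bracket (+x -y corner of its footprint).
- bracket_c3 (a point): Lower corner of the bracket (+x +y corner of its footprint).
Mind the look-alikes: they are no part of the job. Several things have the shape of the bracket; the one meant has the colours described above.

How it is judged (in metres and radians):
On the way, in this order (a step that is already met when the one before it is completed fails the run):
1. bracket and collar both stand wholly inside the gasket frame while the cover is still up (above 0.7 rad) (x of bracket_c0 in the frame of scanner between -0.052 and 0.0775 m and y of bracket_c0 in the frame of scanner between -0.112 and 0.112 m and x of bracket_c1 in the frame of scanner between -0.052 and 0.0775 m and y of bracket_c1 in the frame of scanner between -0.112 and 0.112 m and x of bracket_c2 in the frame of scanner between -0.052 and 0.0775 m and y of bracket_c2 in the frame of scanner between -0.112 and 0.112 m and x of bracket_c3 in the frame of scanner between -0.052 and 0.0775 m and y of bracket_c3 in the frame of scanner between -0.112 and 0.112 m and x of collar in the frame of scanner between -0.029 and 0.0545 m and y of collar in the frame of scanner between -0.089 and 0.089 m and z of bracket in the frame of scanner between 0.05 and 0.06 m and z of collar in the frame of scanner between 0.05 and 0.06 m and angle between each of bracket, collar's own z axis and vertical below 0.1 rad and linear speed of each of bracket, collar below 0.02 m/s and value of joint cover above 0.7 rad), for 0.2 s.
2. the cover is down on its stop (value of joint cover below 0.03 rad), for 0.2 s.
At the end, for the whole second after the job is handed in: The cover is down on its stop (within 0.03 rad); bracket and collar stand upright and at rest on the bed, wholly inside the inner edges of the gasket frame (2 mm tolerance) (value of joint cover below 0.03 rad and x of bracket_c0 in the frame of scanner between -0.052 and 0.0775 m and y of bracket_c0 in the frame of scanner between -0.112 and 0.112 m and x of bracket_c1 in the frame of scanner between -0.052 and 0.0775 m and y of bracket_c1 in the frame of scanner between -0.112 and 0.112 m and x of bracket_c2 in the frame of scanner between -0.052 and 0.0775 m and y of bracket_c2 in the frame of scanner between -0.112 and 0.112 m and x of bracket_c3 in the frame of scanner between -0.052 and 0.0775 m and y of bracket_c3 in the frame of scanner between -0.112 and 0.112 m and x of collar in the frame of scanner between -0.029 and 0.0545 m and y of collar in the frame of scanner between -0.089 and 0.089 m and z of bracket in the frame of scanner between 0.05 and 0.06 m and z of collar in the frame of scanner between 0.05 and 0.06 m and angle between each of bracket, collar's own z axis and vertical below 0.1 rad and linear speed of each of bracket, collar below 0.02 m/s); the robot touches nothing.
It fails at once if the cover drops or is slammed down (closes faster than 1.5 rad/s) (velocity of joint cover below -1.5 rad/s).
It fails at once if the gauge stand is shifted by more than 25 mm or tipped (distance of stand from where it was at the start of the episode above 0.025 m or angle between stand's own z axis and vertical above 0.35 rad).
It fails at once if the bottle is shifted by more than 25 mm or tipped (distance of oil from where it was at the start of the episode above 0.025 m or angle between oil's own z axis and vertical above 0.35 rad).
It fails at once if the case is shifted by more than 25 mm or tipped (distance of case from where it was at the start of the episode above 0.025 m or angle between case's own z axis and vertical above 0.35 rad).
It also fails if it takes over 72 s, if anything falls off the work surface, if the arm or the gripper's body presses on something with over 40 N, if the wrist force passes 120 N, or if a joint passes its speed limit or range.

## Working session

There is one attempt and no reset: what is moved stays moved. The work goes in short steps, Python scripts to look and compute and a shell command to move; the robot and the scene stay as the last step left them, time stands still between calls to the robot, and variables do not carry over. Pictures are saved under pics/ and viewed, about 8 in all and at most 12, crops included, and the job is handed in when it is done.

```bash
ls; mkdir -p pics; cat > h.py <<'E'
import numpy as np, cv2
from cell import env
def shot(n,save=None):
    c=env.read_camera(n)
    if save: cv2.imwrite('pics/'+save,c['image'])
    return c
def cloud(c):
    z=c['range_z']; v,u=np.indices(z.shape)
    P=np.stack([(u-c['cx'])/c['fx']*z,(v-c['cy'])/c['fy']*z,z],-1)
    if 'rvec' in c and c['rvec'] is not None:
        R=cv2.Rodrigues(np.array(c['rvec'],float))[0]; t=np.array(c['tvec'],float).ravel()
        W=(P-t)@R
    else:
        from scipy.spatial.transform import Rotation as Ro
        s=env.state(); T=np.array(c['tool_from_camera'])
        W=(P@T[:3,:3].T+T[:3,3])@Ro.from_euler('xyz',s['tcp_rot']).as_matrix().T+np.array(s['eef_pos'])
    W[z==0]=np.nan
    return W
E
python3 - <<'E'
from h import *
print(env.state())
for n in('top','side'):
    c=shot(n,n+'0.png'); np.savez('/tmp/'+n,W=cloud(c),im=c['image'])
    print(n,c['rvec'],c['tvec'],c['fx'])
E
```

```text
pics
{'t': 0.0, 'joints': array([-1.35562198e+00,  4.91569475e-01,  1.55943880e+00,  9.06740878e-06,
        1.09169557e+00, -1.05626254e-01]), 'qvel': array([ 1.41554726e-03, -1.59589242e-05,  4.07204298e-06, -5.34001838e-04,
        6.11321365e-05, -1.87726232e-04]), 'tau': array([ 2.43028808e-03, -6.12638426e+01, -2.58182716e+01,  6.93232007e-02,
        4.82455327e-02, -8.25799111e-05]), 'eef_pos': array([ 197.0303899 , -592.85148188,  188.85927148]), 'tcp_rot': array([-3.14048850e+00, -1.25149750e-04,  3.20796346e-01]), 'ft_force': array([0.66229797, 0.58470524, 0.19369091]), 'moment': array([-0.03802785,  0.02474565, -0.04034606]), 'opening': 1.0014475224443729}
top [ 2.16154435 -2.16843569  0.18312242] [ 92.22616252 566.02541497 973.23832827] 382.4829757518565
side [ 0.17885434 -2.82162615  1.22231616] [ 553.72537641   58.13749759 1121.30785427] 490.167753229771
```

View pics/top0.png

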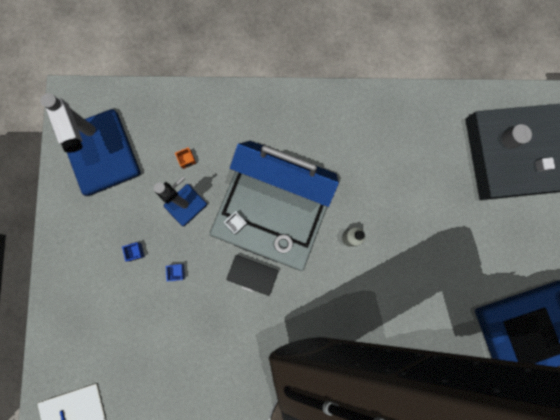

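View pics/side0.png

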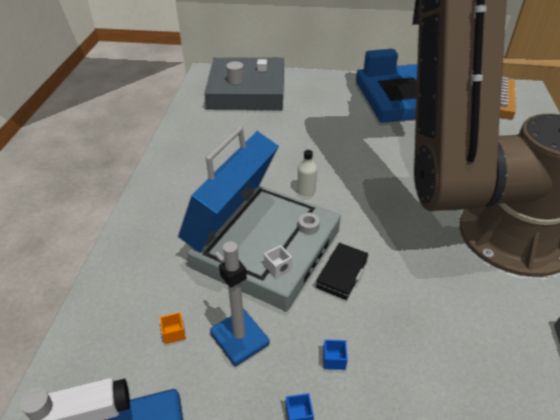

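Top: the bracket is at about (235,222), the collar at (283,243), the bar at (290,160) and the bed front edge runs (210,235)–(303,270). The gauge stand is at (185,205), the bottle at (355,235) and the case at (252,274). The side view agrees, with the cover up and leaning back.

```bash
python3 - <<'E'
from h import *
for n in('top','side'):
    d=np.load(f'/tmp/{n}.npz'); W=d['W']; im=d['im'].astype(int)
    X,Y,Z=W[...,0],W[...,1],W[...,2]
    hsv=cv2.cvtColor(d['im'],cv2.COLOR_BGR2HSV)
    if n=='top': print('px',W[222,235],W[243,283],W[160,290],W[205,185],W[235,355],W[274,252])
    else: print('px',W[262,278],W[222,309],W[150,228])
    reg=(X>350)&(X<900)&(abs(Y)<450)
    bed=reg&(abs(Z-55)<5)
    nl,l,st,ce=cv2.connectedComponentsWithStats(bed.astype(np.uint8))
    k=1+np.argmax(st[1:,4]); b=(l==k)
    pts=np.stack([X[b],Y[b]],1).astype(np.float32)
    print(n,'bed z',np.median(Z[b]),cv2.minAreaRect(pts),cv2.boxPoints(cv2.minAreaRect(pts)).round(1).tolist())
    for nm,lo,hi in(('obj',62,100),):
        m=reg&(Z>lo)&(Z<hi)&(hsv[...,1]<90)
        nl,l,st,ce=cv2.connectedComponentsWithStats(m.astype(np.uint8))
        for k in range(1,nl):
            if st[k,4]>40:
                b=l==k
                print(nm,st[k,:5],'med',np.median(W[b],0).round(1),'p5',np.percentile(W[b],3,0).round(1),'p95',np.percentile(W[b],97,0).round(1), cv2.minAreaRect(np.stack([X[b],Y[b]],1).astype(np.float32)))
    # bar
    m=reg&(Z>200)&(hsv[...,1]<70)
    nl,l,st,ce=cv2.connectedComponentsWithStats(m.astype(np.uint8))
    for k in range(1,nl):
        if st[k,4]>25:
            b=l==k; print('hi',st[k],np.median(W[b],0).round(1),np.percentile(W[b],3,0).round(1),np.percentile(W[b],97,0).round(1))
    # cover blue
    m=reg&(hsv[...,0]>100)&(hsv[...,0]<130)&(hsv[...,1]>130)&(Z>60)
    nl,l,st,ce=cv2.connectedComponentsWithStats(m.astype(np.uint8));k=1+np.argmax(st[1:,4]);b=l==k
    print('cover',st[k],np.percentile(W[b],2,0).round(1),np.percentile(W[b],98,0).round(1))
E
```

```text
px [525.14833104 209.19409471  57.64868744] [471.19079108  86.11855103  52.63369455] [634.35850814  78.2791523  262.87965601] [570.33271884 339.33013873  50.54345528] [486.85913651 -85.61635193 119.39676965] [392.38429505 166.20588145  29.95272463]
top bed z 55.36237652571251 ((529.1649169921875, 125.43986511230469), (259.60101318359375, 179.9484405517578), 68.4551010131836) [[397.79998779296875, 37.70000076293945], [565.2000122070312, -28.299999237060547], [660.5, 213.10000610351562], [493.1000061035156, 279.20001220703125]]
obj [223 212  24  23 128] med [520.8 209.3  88.4] p5 [495.1 183.7  64.6] p95 [544.3 231.7  92.5] ((520.6050415039062, 208.52566528320312), (40.40493392944336, 41.123802185058594), 43.34933853149414)
obj [346 227  19  19 201] med [481.8 -86.6  81.8] p5 [ 464.7 -113.7   68.4] p95 [507.  -74.6  95.5] ((486.3655700683594, -95.01531982421875), (45.94485092163086, 44.10484313964844), 11.365245819091797)
obj [274 235  18  18 182] med [468.9  88.3  77. ] p5 [447.8  68.   72. ] p95 [489.1 109.5  80.4] ((468.9778747558594, 88.25076293945312), (42.70087814331055, 42.577648
[... 1415 characters left out ...]
12), (29.165117263793945, 10.996002197265625), 88.57478332519531)
obj [263 245  29  31 529] med [521.1 213.   81.1] p5 [496.  184.6  63.4] p95 [546.1 234.6  92.8] ((521.1455078125, 208.4356689453125), (43.62867736816406, 43.491859436035156), 40.5436897277832)
obj [230 310  14  17 145] med [573.7 357.1  81.6] p5 [566.4 348.9  63.6] p95 [584.6 360.   98.5] ((574.8346557617188, 354.893798828125), (21.518192291259766, 10.652084350585938), 19.45503044128418)
hi [205 126  52  53 509] [641.1  92.4 260.9] [612.2  28.5 219.6] [663.5 140.6 267.6]
hi [214 242  32  41 768] [575.6 355.8 217.7] [558.1 319.8 201.8] [605.2 369.3 262.1]
cover [ 179  132   99  120 4545] [563.4 -27.5  63.4] [710.5 206.8 218.3]
```

```bash
cat > d.py <<'E'
import sys
from h import *
from scipy.spatial.transform import Rotation as Ro
# scanner->world (mm), a=-0.380
C=np.array([557.2,115.3]); a=-0.380
ex=np.array([np.cos(a),np.sin(a)]); ey=np.array([-np.sin(a),np.cos(a)])
def sw(x,y): return C+x*ex+y*ey
def ws(p): p=np.array(p)[:2]-C; return np.array([p@ex,p@ey])
def delta(x,y,z,yaw=None,p0=None,yaw0=None):
    s=env.state(); R=Ro.from_euler('xyz',s['tcp_rot']).as_matrix()
    d=R.T@(np.array([x,y,z])-(s['eef_pos'] if p0 is None else p0))/1000
    y0=s['tcp_rot'][2]
    t=0 if yaw is None else -((yaw-y0+np.pi)%(2*np.pi)-np.pi)
    return np.round([*d,t],4)
E
python3 - <<'E'
from d import *
print(delta(520,-300,260,1.52), delta(469.3,88.6,200,2.761))
c=env.read_camera('wrist');print(c['tool_from_camera'].round(2))
print(ws((469.3,88.5)),ws((520.9,208.5)),ws((640,87)),ws((605,317)))
E
```

```text
[ 0.3988 -0.1762 -0.0709 -1.1992] [ 0.4733 -0.5609 -0.0105 -2.4402]
[[ 0.0000e+00 -9.6000e-01 -2.7000e-01  7.5300e+01]
 [ 1.0000e+00  0.0000e+00 -0.0000e+00 -4.0000e-02]
 [ 0.0000e+00 -2.7000e-01  9.6000e-01 -1.9507e+02]
 [ 0.0000e+00  0.0000e+00  0.0000e+00  1.0000e+00]]
[-71.68895289 -57.49212149] [-68.28031402  73.087131  ] [87.39048111  4.43100568] [-30.4244891  205.04165543]
```

```bash
python3 -m pendant '[[[1,0.4,-0.18,-0.07,-1.2],[1,0.4,-0.18,-0.07,-1.2],[1,0.4,-0.18,-0.07,-1.2],[1,0.4,-0.18,-0.07,-1.2],[1,0.4,-0.18,-0.07,-1.2],[1,0.4,-0.18,-0.07,-1.2],[1,0.4,-0.18,-0.07,-1.2],[1,0.4,-0.18,-0.07,-1.2]]]'; python3 -c "
from d import *
print(env.state()['joints'],delta(469.3,88.6,180,2.761),delta(495,-100,260,2.761))"
```

```text
t: 0.95
eef_pos: [489.0, -324.0, 252.8]
tcp_rot: [-3.141, -0.0, 1.527]
ft_force: [0.7, -1.2, -0.1]
opening: 0.999
[-6.97746046e-01  3.78845114e-01  1.57086061e+00 -6.89083179e-05
  1.19199138e+00 -6.53874044e-01] [ 0.4114 -0.0378  0.0728 -1.2341] [ 0.2241 -0.0038 -0.0072 -1.2341]
```

```bash
python3 -m pendant '[[[1,0.2,-0.02,0,-1.2],[1,0.2,-0.02,0,-1.2],[1,0.2,-0.02,0,-1.2],[1,0.2,-0.02,0,-1.2],[1,0.41,-0.04,0.06,-1.23],[1,0.41,-0.04,0.06,-1.23],[1,0.41,-0.04,0.06,-1.23],[1,0.41,-0.04,0.06,-1.23]]]'; python3 -c "
from d import *
print(env.state()['joints'],delta(469.3,88.6,130,2.761))"
```

```text
t: 1.75
eef_pos: [468.7, 68.1, 197.6]
tcp_rot: [3.142, 0.0, 2.727]
ft_force: [1.3, 0.7, 0.6]
opening: 0.997
[ 4.82000503e-03  2.66463523e-01  1.90594835e+00 -1.48814441e-04
  9.68823889e-01 -1.15111546e+00] [ 0.0078  0.019   0.0676 -0.0342]
```

```bash
python3 -m pendant '[[[1,0.0,0.0,0.05,0],[1,0,0,0.05,0],[1,0,0,0.05,0],[1,0,0,0.05,0],[1,0,0,0.05,0],[1,0,0,0.05,0],[1,0,0,0.05,0],[1,0,0,0.05,0]]]'; python3 - <<'E'
from d import *
c=shot('wrist','w1.png')
W=cloud(c); X,Y,Z=W[...,0],W[...,1],W[...,2]
m=((Z>70)&(Z<84)&(np.hypot(X-469,Y-88)<45)).astype(np.uint8)
n,l,st,ce=cv2.connectedComponentsWithStats(m)
k=1+np.argmax(st[1:,4]); b=l==k
print(st[k],cv2.minEnclosingCircle(np.stack([X[b],Y[b]],1).astype(np.float32)))
print(delta(469.3,88.6,58,2.761))
E
```

```text
t: 2.55
eef_pos: [469.4, 66.1, 148.3]
tcp_rot: [3.141, 0.001, 2.72]
ft_force: [-0.9, -0.7, 0.5]
opening: 1.002
[ 275  171   54   54 1608] ((467.6949462890625, 87.88575744628906), 22.85546112060547)
[ 0.0092  0.0205  0.0902 -0.0406]
```

View pics/w1.png

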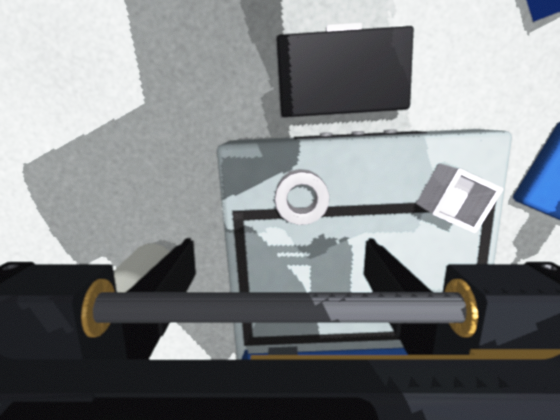

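The wrist view shows the collar ring at (302,197), the bracket at (465,200) and the gasket frame behind them. The ring radius is 22.9 mm and its position agrees within 2 mm. Next I go down and grip.

```bash
python3 -m pendant '[[[1,0.009,0.021,0.0,-0.04],[1,0.009,0.021,0.02,-0.04],[1,0.009,0.021,0.05,-0.04],[1,0.009,0.021,0.08,-0.04],[1,0.009,0.021,0.09,-0.04],[1,0.009,0.021,0.09,-0.04],[1,0.009,0.021,0.09,-0.04],[0.4,0.009,0.021,0.09,-0.04]]]'; python3 -m pendant '[[[0.2,0,0,0,0],[0,0,0,0,0],[0,0,0,0,0],[0,0,0,0,0],[0,0,0,0,0],[0,0,0,0,0],[0,0,0,-0.004,0],[0,0,0,-0.01,0]]]'; python3 -c "
from d import *
s=env.state();print(s['tcp_rot'],ws(s['eef_pos']),delta(*sw(-10,-58),68,2.761))"
```

```text
t: 3.4
eef_pos: [470.3, 89.1, 59.1]
tcp_rot: [3.141, 0.002, 2.761]
ft_force: [0.5, 0.3, -0.6]
opening: 0.959
t: 4.2
eef_pos: [469.5, 89.1, 68.1]
tcp_rot: [-3.141, -0.001, 2.761]
ft_force: [-0.3, 0.2, 0.6]
opening: 0.296
[-3.14126234e+00 -5.29801269e-04  2.76078512e+00] [-71.75626495 -56.86489544] [-0.0618 -0.0011  0.0001 -0.0002]
```

Opening 0.296 (28 mm) doesn't match the 46 mm collar, so I look before moving.

```bash
python3 - <<'E'
from d import *
print(env.state()['opening'],env.state()['ft_force'])
c=shot('wrist','w2.png'); print(env.state()['opening'])
c=shot('side'); cv2.imwrite('pics/s2.png',cv2.resize(c['image'][150:300,180:380],(800,600)))
t=c['image']
W=cloud(c);X,Y,Z=W[...,0],W[...,1],W[...,2]
w=cv2.imread('pics/w2.png'); s=cv2.imread('pics/s2.png')
cv2.imwrite('pics/c2.png',np.hstack([cv2.resize(w,(400,300)),cv2.resize(s,(400,300))]))
E
```

```text
0.29618898677317795 [-0.28408857  0.23896342  0.59741766]
0.2576278935762168
```

View pics/c2.png

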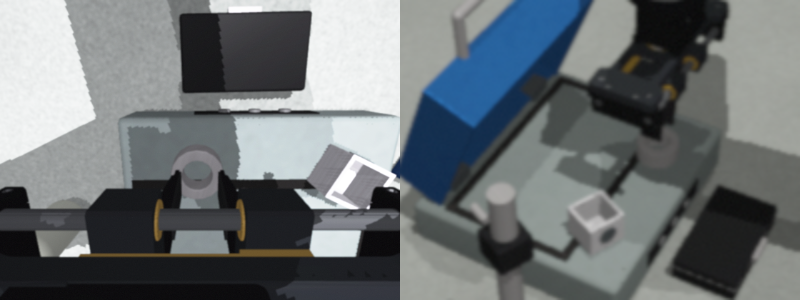

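```bash
python3 - <<'E'
from d import *
for n in('wrist','side','top'):
    s=env.state()
    c=shot(n,'x_'+n+'.png'); W=cloud(c); X,Y,Z=W[...,0],W[...,1],W[...,2]
    m=((Z>73)&(Z<100)&(np.hypot(X-460,Y-92)<40)); hs=cv2.cvtColor(c['image'],cv2.COLOR_BGR2HSV)
    m&=(hs[...,2]>75)
    if m.sum()<9: print(n,m.sum()); continue
    print(n,m.sum(),np.percentile(W[m],[3,50,97],axis=0).round(1).tolist(),cv2.minEnclosingCircle(np.stack([X[m],Y[m]],1).astype(np.float32)))
print(s['eef_pos'],s['opening'])
E
python3 - <<'E'
import cv2
a=cv2.imread('pics/x_wrist.png')[180:420,100:420]
cv2.imwrite('pics/c3.png',cv2.resize(a,(800,600)))
E
```

```text
wrist 2114 [[446.3, 69.1, 74.2], [459.7, 88.6, 76.3], [487.5, 108.4, 77.7]] ((467.667236328125, 87.74122619628906), 22.92310333251953)
side 162 [[449.0, 73.4, 73.8], [464.6, 97.1, 77.8], [490.2, 110.3, 80.9]] ((469.796630859375, 89.0843276977539), 24.200511932373047)
top 0
[469.76772126  89.11739937  68.25182385] 0.13177240180611846
```

View pics/c3.png

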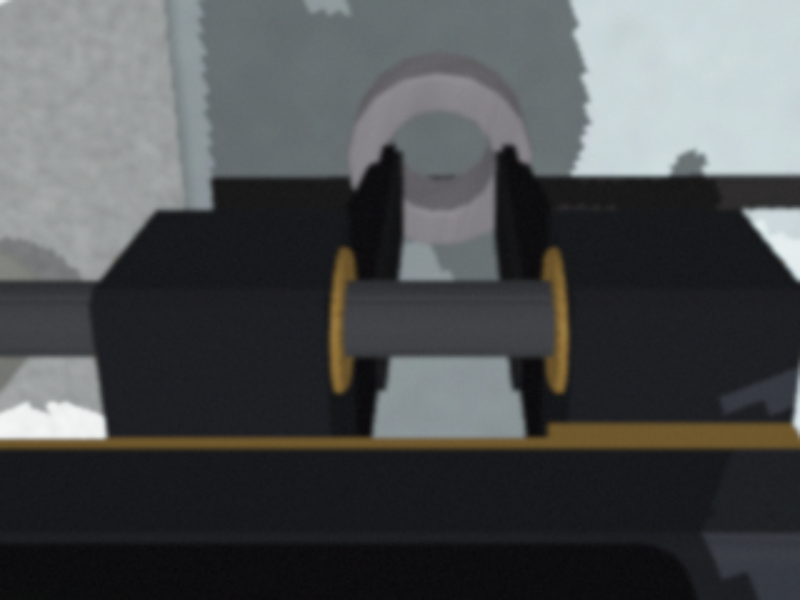

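```bash
python3 - <<'E'
from d import *
s=env.state(); c=shot('wrist'); print(s['opening'],env.state()['opening'],s['t'])
z=c['range_z']; v,u=np.indices(z.shape)
P=np.stack([(u-c['cx'])/c['fx']*z,(v-c['cy'])/c['fy']*z,z],-1); T=c['tool_from_camera']; Q=P@T[:3,:3].T+T[:3,3]
Q[z==0]=np.nan
for r in (236,240,246,255,265,275): print(r,[tuple(Q[r,k].round(0)) for k in range(232,324,8)])
E
```

```text
0.08677546318321408 0.050146226402714364 4.45
236 [(np.float64(-1.0), np.float64(-32.0), np.float64(14.0)), (np.float64(-1.0), np.float64(-27.0), np.float64(14.0)), (np.float64(7.0), np.float64(-19.0), np.float64(-9.0)), (np.float64(6.0), np.float64(-14.0), np.float64(-7.0)), (np.float64(-1.0), np.float64(-10.0), np.float64(13.0)), (np.float64(-1.0), np.float64(-5.0), np.float64(14.0)), (np.float64(-1.0), np.float64(0.0), np.float64(13.0)), (np.float64(-1.0), np.float64(6.0), np.float64(13.0)), (np.float64(7.0), np.float64(10.0), np.float64(-8.0)), (np.float64(7.0), np.float64(15.0), np.float64(-8.0)), (np.float64(5.0), np.float64(20.0), np.float64(-2.0)), (np.float64(-1.0), np.float64(27.0), np.float64(13.0))]
240 [(np.float64(-4.0), np.float64(-32.0), np.float64(13.0)), (np.float64(4.0), np.float64(-24.0), np.float64(-9.0)), (np.float64(4.0), np.float64(-19.0), np.float64(-7.0)), (np.float64(0.0), np.float64(-15.0), np.float64(2.0)), (np.float64(12.0), np.float64(-8.0), np.float64(-27.0)), (np.float64(-4.0), np.float64(-5.0), np.float64(13.0)), (np.float64(-4.0), np.float64(0.0), n
[... 2343 characters left out ...]
09.0))]
275 [(np.float64(35.0), np.float64(-13.0), np.float64(-115.0)), (np.float64(35.0), np.float64(-11.0), np.float64(-115.0)), (np.float64(35.0), np.float64(-9.0), np.float64(-114.0)), (np.float64(36.0), np.float64(-6.0), np.float64(-115.0)), (np.float64(12.0), np.float64(-7.0), np.float64(-69.0)), (np.float64(-19.0), np.float64(-5.0), np.float64(-9.0)), (np.float64(-19.0), np.float64(0.0), np.float64(-8.0)), (np.float64(-0.0), np.float64(4.0), np.float64(-45.0)), (np.float64(12.0), np.float64(7.0), np.float64(-69.0)), (np.float64(35.0), np.float64(6.0), np.float64(-115.0)), (np.float64(36.0), np.float64(8.0), np.float64(-116.0)), (np.float64(35.0), np.float64(11.0), np.float64(-115.0))]
```

The depth data shows the finger tips about 26 mm above the stated TCP. They closed over the collar without touching it, and the collar is unmoved. I open up and check the tip height in both views before going lower.

```bash
python3 -m pendant '[[[0.7,0,0,0,0],[0.7,0,0,0,0],[0.7,0,0,0,0],[0.7,0,0,0,0],[0.7,0,0,0,0],[0.7,0,0,0,0],[0.7,0,0,0,0],[0.7,0,0,0,0]]]'; python3 - <<'E'
from d import *
s=env.state()
for n in ('wrist','side'):
    c=shot(n); W=cloud(c)
    hs=cv2.cvtColor(c['image'],cv2.COLOR_BGR2HSV)
    R=Ro.from_euler('xyz',s['tcp_rot']).as_matrix()
    Q=(W-s['eef_pos'])@R
    m=(hs[...,2]<70)&(abs(Q[...,0])<16)&(abs(abs(Q[...,1])-38)<16)&(Q[...,2]<6)&(Q[...,2]>-60)
    for sg in(-1,1):
        k=m&(np.sign(Q[...,1])==sg)
        if k.sum()>5: print(n,sg,k.sum(),'z pct',np.percentile(Q[k][:,2],[0,50,80,90,95,98,100]).round(1),'y',np.percentile(Q[k][:,1],[5,50,95]).round(1),'x',np.percentile(Q[k][:,0],[5,50,95]).round(1))
E
```

```text
t: 5.3
eef_pos: [469.6, 89.1, 68.0]
tcp_rot: [-3.142, 0.0, 2.761]
ft_force: [-0.2, -0.2, 0.8]
opening: 0.66
wrist -1 858 z pct [-60.  -46.  -35.5 -31.  -28.4 -26.9 -25. ] y [-38.1 -31.6 -31.2] x [-5.1 10.4 12.6]
wrist 1 857 z pct [-60.  -45.8 -35.3 -30.3 -28.  -26.2 -24.2] y [31.3 31.6 37.9] x [-6.6  9.5 12.5]
side -1 43 z pct [-57.9 -39.8 -31.  -29.9 -28.7 -27.  -25.6] y [-35.7 -32.4 -29.9] x [ 2.3  8.6 11.3]
side 1 106 z pct [-59.4 -45.  -34.5 -30.8 -29.3 -28.6 -27.7] y [37.1 40.1 42.8] x [-9.9  0.5 10.6]
```

Both cameras put the tips about 26 mm short of the reported TCP, so I aim with that offset. I go down 33 mm (tip at 61 mm), watch the force, and close long enough.

```bash
python3 -m pendant '[[[0.7,0,0,0.01,0],[0.7,0,0,0.02,0],[0.7,0,0,0.028,0],[0.7,0,0,0.033,0],[0.7,0,0,0.033,0],[0.5,0,0,0.033,0],[0.3,0,0,0.033,0],[0.3,0,0,0.033,0]]]'; python3 -m pendant '[[[0.2,0,0,0,0],[0,0,0,0,0],[0,0,0,0,0],[0,0,0,0,0],[0,0,0,0,0],[0,0,0,0,0],[0,0,0,0,0],[0,0,0,0,0]]]'; python3 -c "
from d import *
s=env.state();print(s['tcp_rot'],ws(s['eef_pos']),delta(*sw(-8,-58),45,2.761))"
```

```text
t: 6.2
eef_pos: [469.7, 89.1, 35.2]
tcp_rot: [3.142, 0.0, 2.761]
ft_force: [0.4, -1.0, 0.6]
opening: 0.503
t: 7.0
eef_pos: [469.7, 89.1, 35.2]
tcp_rot: [3.142, 0.0, 2.761]
ft_force: [-0.6, -0.7, 6.7]
opening: 0.481
[3.14158751e+00 3.08241364e-04 2.76087637e+00] [-71.56878524 -56.80197518] [-0.0636 -0.0012 -0.0098 -0.0001]
```

```bash
python3 -m pendant '[[[0,0,0,-0.008,0],[0,-0.01,0,-0.012,0],[0,-0.025,0,-0.012,0],[0,-0.04,0,-0.012,0],[0,-0.052,0,-0.012,0],[0,-0.058,0,-0.012,0],[0,-0.058,0,-0.012,0],[0,-0.058,0,-0.006,0]]]'; python3 -m pendant '[[[0,0,0,0.005,0],[0,0,0,0.0065,0],[0,0,0,0.0065,0],[0.3,0,0,0.0065,0],[0.7,0,0,0.0065,0],[0.7,0,0,0.0065,0],[0.7,0,0,0.0065,0],[0.7,0,0,0.0065,0]]]';  python3 -c "
from d import *
s=env.state();print(s['opening'],ws(s['eef_pos']))"
```

```text
t: 7.8
eef_pos: [523.3, 67.6, 41.1]
tcp_rot: [3.141, 0.0, 2.761]
ft_force: [0.4, 0.1, -2.0]
opening: 0.482
t: 8.6
eef_pos: [523.4, 67.6, 34.3]
tcp_rot: [-3.141, -0.0, 2.761]
ft_force: [0.1, -0.4, 0.2]
opening: 0.691
0.6913394671859774 [-13.68979151 -56.82736058]
```

```bash
python3 -m pendant '[[[0.7,0,0,-0.03,0],[0.7,0,0,-0.066,0],[0.8,0.03,0.03,-0.066,0],[0.8,0.055,0.065,-0.066,0],[0.8,0.055,0.1,-0.066,0.1],[0.8,0.055,0.13,-0.066,0.25],[0.8,0.055,0.13,-0.066,0.4],[0.8,0.055,0.13,-0.066,0.457]]]'; python3 - <<'E'
from d import *
s=env.state(); print(s['tcp_rot'])
for n in('wrist','side','top'):
    c=shot(n,'y_%s.png'%n); W=cloud(c); X,Y,Z=W[...,0],W[...,1],W[...,2]
    for nm,p,lo,hi,r in(('br',(521,208.5),84,94,34),('col',sw(-14,-57),72,80,30)):
        m=(Z>lo)&(Z<hi)&(np.hypot(X-p[0],Y-p[1])<r)
        if m.sum()<20: print(n,nm,m.sum()); continue
        q=np.stack([X[m],Y[m]],1).astype(np.float32)
        print(n,nm,m.sum(),cv2.minAreaRect(q),ws(cv2.minAreaRect(q)[0]))
print(delta(521,208.5,34,2.304))
E
```

```text
t: 9.4
eef_pos: [520.6, 209.6, 100.1]
tcp_rot: [-3.141, -0.0, 2.3]
ft_force: [-0.0, -0.6, 1.3]
opening: 0.799
[-3.14133185e+00 -4.02900464e-05  2.29978392e+00]
wrist br 1306 ((520.1263427734375, 207.3953399658203), (39.992008209228516, 40.97905731201172), 42.40235900878906) [-68.58904111  71.77430699]
wrist col 218 ((531.6300659179688, 84.13702392578125), (10.42326545715332, 18.566513061523438), 36.04066467285156) [-12.1869078  -38.42436577]
side br 204 ((521.8936157226562, 208.5100555419922), (40.9317626953125, 42.482826232910156), 43.16368865966797) [-67.36130804  73.46502163]
side col 48 ((526.9385375976562, 73.1994400024414), (32.66158676147461, 38.00702667236328), 6.098377704620361) [-12.48679048 -50.32189705]
top br 0
top col 167 ((521.74267578125, 67.70420837402344), (43.566707611083984, 43.39649963378906), 88.11164855957031) [-15.2737097  -57.35237583]
[-0.0005  0.0002  0.0663  0.0015]
```

```bash
python3 -m pendant '[[[0.7,0,0.001,0.03,-0.01],[0.7,0,0.001,0.05,-0.01],[0.7,0,0.001,0.062,-0.01],[0.7,0,0.001,0.066,-0.01],[0.7,0,0.001,0.066,-0.01],[0.3,0,0.001,0.066,-0.01],[0.2,0,0.001,0.066,-0.01],[0,0,0.001,0.066,-0.01]]]'; python3 -m pendant '[[[0,0,0,0,0],[0,0,0,0,0],[0,0,0,0,0],[0,0,0,0,0],[0,0,0,0,0],[0,0,0,0,0],[0,0,0,0,0],[0,0,0,-0.006,0]]]'; python3 -c "
from d import *
s=env.state();print(s['tcp_rot'],ws(s['eef_pos']),delta(*sw(-20,62),46,2.761))"
```

```text
t: 10.35
eef_pos: [521.7, 209.4, 35.1]
tcp_rot: [3.141, 0.001, 2.314]
ft_force: [0.1, 0.5, 0.1]
opening: 0.5
t: 11.15
eef_pos: [521.1, 209.3, 40.1]
tcp_rot: [-3.141, -0.0, 2.314]
ft_force: [-0.7, -0.1, -1.6]
opening: 0.421
[-3.14061920e+00 -4.40728271e-04  2.31375828e+00] [-68.36901329  73.86889491] [-0.0487  0.0102 -0.0059 -0.4472]
```

```bash
python3 -m pendant '[[[0,0,0,-0.006,-0.14],[0,0,0,-0.006,-0.28],[0,-0.012,0.002,-0.006,-0.42],[0,-0.03,0.006,-0.006,-0.447],[0,-0.043,0.01,-0.006,-0.447],[0,-0.0487,0.01,-0.006,-0.447],[0,-0.0487,0.01,-0.006,-0.447],[0,-0.0487,0.01,0,-0.447]]]'; python3 -m pendant '[[[0,0,0,0.004,0],[0,0,0,0.0055,0],[0,0,0,0.0055,0],[0.3,0,0,0.0055,0],[0.7,0,0,0.0055,0],[0.7,0,0,0.0055,0],[0.7,0,0,0.0055,0],[0.7,0,0,0.0055,0]]]';  python3 -c "
from d import *
s=env.state();print(s['opening'],ws(s['eef_pos']),s['tcp_rot'])"
```

```text
t: 11.95
eef_pos: [561.7, 180.4, 40.7]
tcp_rot: [3.141, 0.001, 2.76]
ft_force: [0.5, 0.1, -0.9]
opening: 0.417
t: 12.75
eef_pos: [561.8, 180.3, 34.9]
tcp_rot: [-3.142, 0.0, 2.761]
ft_force: [-0.6, 1.1, 0.2]
opening: 0.681
0.6806852952117491 [-19.8177604   62.03790569] [-3.14156031e+00  1.06244855e-04  2.76077979e+00]
```

```bash
python3 -m pendant '[[[0.7,0,0,-0.04,0],[0.7,0,0,-0.075,0],[0.7,0.03,-0.01,-0.11,0],[0.7,0.06,-0.03,-0.15,0],[0.7,0.08,-0.06,-0.2,0],[0.7,0.08,-0.06,-0.25,0.15],[0.7,0.08,-0.06,-0.26,0.3],[0.6,0.08,-0.06,-0.26,0.45]]]'; python3 - <<'E'
from d import *
s=env.state(); print(s['tcp_rot'],s['joints'])
for n in('side','top'):
    c=shot(n,'z_%s.png'%n); W=cloud(c); X,Y,Z=W[...,0],W[...,1],W[...,2]
    S=(W[...,:2]-C)@np.stack([ex,ey],1)
    for nm,p,lo,hi,r in(('br',(-20,62),84,94,34),('col',(-14,-57),72,80,30)):
        m=(Z>lo)&(Z<hi)&(np.hypot(S[...,0]-p[0],S[...,1]-p[1])<r)
        if m.sum()<20: print(n,nm,m.sum()); continue
        print(n,nm,m.sum(),cv2.minAreaRect(S[m].astype(np.float32)))
    hs=cv2.cvtColor(c['image'],cv2.COLOR_BGR2HSV)
    m=(Z>245)&(Z<275)&(abs(S[...,0]-90)<25)&(abs(S[...,1])<75)&(hs[...,1]<90)
    if m.sum()>20:
        print(n,'bar',m.sum(),np.percentile(S[m],[3,50,97],axis=0).round(1).tolist(),np.percentile(Z[m],[5,50,95]),cv2.minAreaRect(S[m].astype(np.float32)))
E
```

```text
t: 13.55
eef_pos: [465.9, 154.3, 298.8]
tcp_rot: [3.136, 0.004, 2.304]
ft_force: [0.7, 0.3, -1.0]
opening: 0.659
[3.13580833 0.00359546 2.30441901] [ 1.85246022e-01  1.90150660e-01  1.71885483e+00 -5.61515442e-05
  1.22577667e+00 -5.48368248e-01]
side br 197 ((-18.685447692871094, 62.70579528808594), (41.10725784301758, 43.13496398925781), 0.16424918174743652)
side col 196 ((-13.79477596282959, -55.50395584106445), (43.624122619628906, 45.17332458496094), 47.25633239746094)
side bar 362 [[83.0, -56.0], [86.2, 8.5], [92.7, 60.8]] [248.04172589 263.98845685 267.62302905] ((88.44733428955078, 1.9168930053710938), (12.844843864440918, 121.00736236572266), 0.9445255398750305)
top br 0
top col 0
top bar 349 [[82.4, -58.2], [86.8, -1.2], [93.4, 56.2]] [256.29619096 264.34746721 266.9361513 ] ((88.10555267333984, -1.0413360595703125), (12.788850784301758, 122.25055694580078), 0.35847094655036926)
```

View pics/z_side.png

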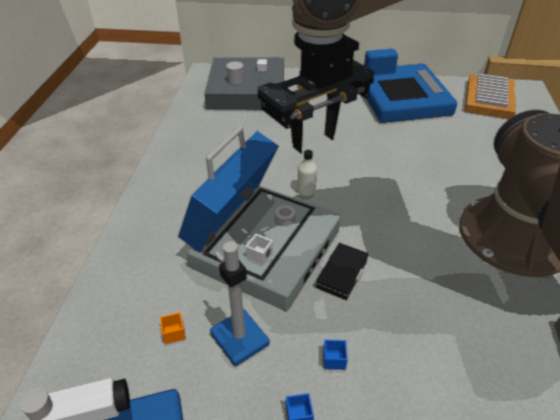

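Bracket at (−19,62) and collar at (−14,−56), both well inside the frame (side picture: (259,248) and (285,213)). Bar at scanner (88.3,0.5), centre z ≈ 259.5, matching 204 mm above the hinge.

```bash
python3 -c "
from d import *
print(delta(*sw(88.3,0.5),295,1.1908))"
```

```text
[-1.6990e-01  8.1000e-02  1.0000e-03  1.1176e+00]
```

```bash
python3 -m pendant '[[[0.4,-0.02,0.01,0,0.15],[0.4,-0.05,0.02,0,0.3],[0.4,-0.08,0.04,0,0.45],[0.4,-0.12,0.06,0,0.6],[0.4,-0.15,0.07,0,0.75],[0.4,-0.17,0.081,0,0.9],[0.4,-0.17,0.081,0,1.05],[0.4,-0.17,0.081,0,1.117]]]'; python3 -m pendant '[[[0.4,0,0,0,0],[0.4,0,0,0,0],[0.4,0,0,0,0],[0.4,0,0,0,0],[0.4,0,0,0,0],[0.4,0,0,0,0],[0.4,0,0,0,0],[0.4,0,0,0,0]]]'; python3 - <<'E'
from d import *
s=env.state(); print(s['tcp_rot'],delta(*sw(88.3,0.5),219,1.1908))
c=shot('wrist','w5.png'); W=cloud(c); S=(W[...,:2]-C)@np.stack([ex,ey],1); Z=W[...,2]
m=(Z>245)&(Z<275)&(abs(S[...,0]-90)<25)&(abs(S[...,1])<75)
if m.sum()>20: print('bar',m.sum(),np.percentile(S[m],[3,50,97],axis=0).round(1).tolist(),np.percentile(Z[m],[5,50,95]),cv2.minAreaRect(S[m].astype(np.float32)))
E
```

```text
t: 14.45
eef_pos: [639.9, 82.9, 293.1]
tcp_rot: [-3.139, 0.001, 1.193]
ft_force: [-0.3, 0.2, 0.5]
opening: 0.398
t: 15.25
eef_pos: [639.6, 83.4, 295.0]
tcp_rot: [3.142, 0.0, 1.194]
ft_force: [1.4, 1.0, 0.3]
opening: 0.403
[3.14154231e+00 1.07565410e-05 1.19396224e+00] [-0.0004 -0.0001  0.076   0.0032]
bar 2438 [[82.7, -49.0], [88.4, 9.8], [94.1, 57.6]] [260.12583966 263.90071728 265.50832345] ((88.22633361816406, 1.8526763916015625), (12.61174201965332, 117.35478210449219), 0.23689815402030945)
```

View pics/w5.png

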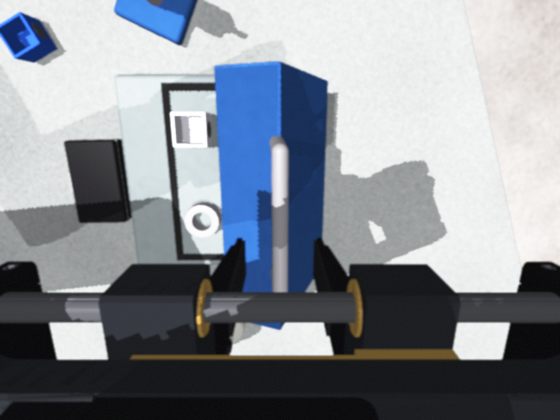

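The wrist view shows the bar (column 280) centred between the fingers (columns 240 and 320). Bracket (190,128) and collar (203,220) stand inside the frame. I go down and grip.

```bash
python3 -m pendant '[[[0.4,0,0,0.03,0],[0.4,0,0,0.055,0],[0.4,0,0,0.07,0],[0.4,0,0,0.076,0],[0.4,0,0,0.076,0],[0.2,0,0,0.076,0],[0,0,0,0.076,0],[0,0,0,0.076,0]]]'; python3 -m pendant '[[[0,0,0,0,0],[0,0,0,0,0],[0,0,0,0,0],[0,0,0,0,0],[0,0,0,0,0],[0,0,0,0,0],[0,0,0,0,0],[0,0,0,0,0]]]'; python3 - <<'E'
from d import *
s=env.state(); print(s['opening'],s['moment'],ws(s['eef_pos']))
r=np.hypot(190,75); p0=np.arctan2(75,190)
th0=1.187
for th in np.r_[th0:0:-0.0495,0][:]:
    f=lambda t:np.array([-190*np.cos(t)+75*np.sin(t),190*np.sin(t)+75*np.cos(t)])
    d=f(th)-f(th0); print(round(th,3),(d/1000).round(4), end=' | ')
E
```

```text
t: 16.1
eef_pos: [639.9, 83.4, 219.8]
tcp_rot: [3.14, -0.0, 1.194]
ft_force: [0.2, -0.1, 0.1]
opening: 0.204
t: 16.9
eef_pos: [639.8, 83.4, 219.4]
tcp_rot: [3.141, -0.0, 1.194]
ft_force: [-0.6, 0.1, 5.4]
opening: 0.118
0.1176268863073173 [-0.03508059  0.01586196  0.01180076] [88.58314367  1.00465264]
1.187 [0. 0.] | 1.138 [-0.0101 -0.0003] | 1.088 [-0.0202 -0.0012] | 1.038 [-0.0302 -0.0025] | 0.989 [-0.0401 -0.0043] | 0.939 [-0.05   -0.0066] | 0.89 [-0.0597 -0.0094] | 0.84 [-0.0693 -0.0127] | 0.791 [-0.0787 -0.0164] | 0.741 [-0.0879 -0.0206] | 0.692 [-0.0968 -0.0253] | 0.642 [-0.1056 -0.0304] | 0.593 [-0.114  -0.0359] | 0.543 [-0.1222 -0.0418] | 0.494 [-0.1301 -0.0481] | 0.444 [-0.1377 -0.0548] | 0.395 [-0.1449 -0.0619] | 0.345 [-0.1518 -0.0693] | 0.296 [-0.1583 -0.0771] | 0.246 [-0.1644 -0.0852] | 0.197 [-0.17   -0.0935] | 0.147 [-0.1753 -0.1022] | 0.098 [-0.1801 -0.111 ] | 0.048 [-0.1845 -0.1201] | 0.0 [-0.1884 -0.1293] |
```

```bash
python3 -m pendant '[[[0,0,-0.005,0,0],[0,0,-0.0101,0.0003,0],[0,0,-0.0202,0.0012,0],[0,0,-0.0302,0.0025,0],[0,0,-0.0401,0.0043,0],[0,0,-0.05,0.0066,0],[0,0,-0.0597,0.0094,0],[0,0,-0.0693,0.0127,0]]]'; python3 - <<'E'
from d import *
s=env.state(); print(s['opening'],s['moment'],s['ft_force'],ws(s['eef_pos']))
c=shot('side'); W=cloud(c); S=(W[...,:2]-C)@np.stack([ex,ey],1); Z=W[...,2]
hs=cv2.cvtColor(c['image'],cv2.COLOR_BGR2HSV)
m=(Z>225)&(Z<262)&(abs(S[...,0]-19)<40)&(abs(S[...,1])<62)&(hs[...,1]<60)&(hs[...,2]>90)
if m.sum()>9: print(m.sum(),np.percentile(S[m],[5,50,95],axis=0).round(1).tolist(),np.percentile(Z[m],[5,50,95]))
E
```

```text
t: 17.7
eef_pos: [574.3, 109.5, 206.0]
tcp_rot: [-3.141, -0.0, 1.194]
ft_force: [2.2, 3.3, 0.5]
opening: 0.118
0.11762856021256292 [ 0.32841412 -0.83083984  0.04026477] [2.16536594 3.29544647 0.5200849 ] [18.08199357  0.94927271]
157 [[12.9, -49.0], [16.9, 42.4], [24.5, 60.3]] [233.15197107 251.38763348 254.24781404]
```

```bash
python3 -m pendant '[[[0,0,-0.0094,0.0037,0],[0,0,-0.0186,0.0079,0],[0,0,-0.0275,0.0126,0],[0,0,-0.0363,0.0177,0],[0,0,-0.0447,0.0232,0],[0,0,-0.0529,0.0291,0],[0,0,-0.0608,0.0354,0],[0,0,-0.0684,0.0421,0]]]'; python3 - <<'E'
from d import *
s=env.state(); print(s['opening'],s['moment'],s['ft_force'],ws(s['eef_pos']))
c=shot('side'); W=cloud(c); S=(W[...,:2]-C)@np.stack([ex,ey],1); Z=W[...,2]
hs=cv2.cvtColor(c['image'],cv2.COLOR_BGR2HSV)
m=(Z>170)&(Z<225)&(abs(S[...,0]+50)<40)&(abs(S[...,1])<62)&(hs[...,1]<60)&(hs[...,2]>90)
if m.sum()>9: print(m.sum(),np.percentile(S[m],[5,50,95],axis=0).round(1).tolist(),np.percentile(Z[m],[5,50,95]))
E
```

```text
t: 18.55
eef_pos: [510.9, 134.3, 163.6]
tcp_rot: [-3.141, 0.0, 1.194]
ft_force: [3.7, 2.2, -0.6]
opening: 0.115
0.1149700404984218 [ 0.43545305 -0.82366079  0.01849285] [ 3.66641024  2.24093583 -0.64484716] [-50.03090579   0.42974987]
164 [[-55.3, 25.9], [-48.8, 53.1], [-24.8, 61.3]] [181.13877448 206.95620613 211.17357578]
```

```bash
python3 -m pendant '[[[0,0,-0.0072,0.0071,0],[0,0,-0.0141,0.0145,0],[0,0,-0.0206,0.0223,0],[0,0,-0.0267,0.0304,0],[0,0,-0.0323,0.0387,0],[0,0,-0.0376,0.0474,0],[0,0,-0.0424,0.0562,0],[0,0,-0.0468,0.0653,0]]]'; python3 -m pendant '[[[0,0,-0.001,0.0025,0],[0,0,-0.002,0.0045,0],[0,0,-0.003,0.0065,0],[0,0,-0.0038,0.008,0],[0,0,-0.0042,0.009,0],[0,0,-0.0045,0.01,0],[0,0,-0.0045,0.01,0],[0,0,-0.0045,0.01,0]]]'; python3 - <<'E'
from d import *
s=env.state(); print(s['opening'],s['moment'],s['ft_force'],ws(s['eef_pos']))
for n in('side','wrist'):
    c=shot(n,'f_%s.png'%n); W=cloud(c); S=(W[...,:2]-C)@np.stack([ex,ey],1); Z=W[...,2]
    hs=cv2.cvtColor(c['image'],cv2.COLOR_BGR2HSV)
    m=(Z>120)&(Z<160)&(abs(S[...,0]+100)<15)&(abs(S[...,1])<62)&(hs[...,1]<60)&(hs[...,2]>90)
    if m.sum()>9: print(n,'bar',m.sum(),np.percentile(S[m],[5,50,95],axis=0).round(1).tolist(),np.percentile(Z[m],[5,50,95]))
    b=(hs[...,1]>130)&(abs(hs[...,0].astype(int)-115)<15)&(S[...,0]>-58)&(S[...,0]<85)&(abs(S[...,1])<115)&(Z>100)
    if b.sum()>50:
        A=np.c_[S[b],np.ones(b.sum())]; q=np.linalg.lstsq(A,Z[b],rcond=None)[0]; print(n,'cover plane slope x',-q[0],'z at centre',q[2],b.sum())
E
```

```text
t: 19.4
eef_pos: [467.7, 151.4, 98.1]
tcp_rot: [-3.142, 0.0, 1.194]
ft_force: [2.6, 2.7, -0.7]
opening: 0.114
t: 20.2
eef_pos: [465.2, 152.6, 91.0]
tcp_rot: [3.138, -0.001, 1.194]
ft_force: [-0.6, -3.8, 24.0]
opening: 0.118
0.11788654844295662 [-0.64703725  0.13977374  0.07989204] [-0.62745132 -3.76891711 24.03123295] [-99.25227577   0.55626257]
side bar 118 [[-104.2, 28.3], [-99.4, 48.4], [-87.4, 59.8]] [129.50970452 134.87797529 138.2951461 ]
side cover plane slope x 0.031113644950629588 z at centre 118.34289807129412 4324
wrist bar 4354 [[-104.9, -44.6], [-99.1, 24.5], [-89.2, 57.0]] [129.24759982 134.44229321 136.17186065]
wrist cover plane slope x 0.015513429582632488 z at centre 115.25753701511843 53285
```

The cover is seated: the arm reads 24 N upward at the bottom of the arc, the bar top is at 136 and the cover top at about 115. I release with a small opening and rise.

```bash
python3 -m pendant '[[[0,0,0,-0.001,0],[0.15,0,0,-0.001,0],[0.28,0,0,-0.001,0],[0.28,0,0,-0.001,0],[0.28,0,0,-0.001,0],[0.28,0,0,-0.01,0],[0.28,0,0,-0.03,0],[0.28,0,0,-0.06,0]]]';python3 -m pendant '[[[0.28,0,0,-0.04,0],[0.28,0,0,-0.08,0],[0.28,0,-0.02,-0.12,0],[0.28,0,-0.04,-0.15,0],[0.28,0,-0.04,-0.15,0],[0.28,0,-0.04,-0.15,0],[0.28,0,-0.04,-0.15,0],[0.28,0,-0.04,-0.15,0]]]'; python3 - <<'E'
from d import *
s=env.state(); print(s['ft_force'])
W0=np.load('/tmp/side.npz')['W']
for n in('side','wrist'):
    c=shot(n,'g_%s.png'%n); W=cloud(c); S=(W[...,:2]-C)@np.stack([ex,ey],1); Z=W[...,2]
    hs=cv2.cvtColor(c['image'],cv2.COLOR_BGR2HSV)
    m=(Z>120)&(Z<160)&(abs(S[...,0]+100)<15)&(abs(S[...,1])<62)&(hs[...,1]<60)&(hs[...,2]>90)
    if m.sum()>9: print(n,'bar',m.sum(),np.percentile(S[m],[5,50,95],axis=0).round(1).tolist(),np.percentile(Z[m],[5,50,95]))
    b=(hs[...,1]>130)&(abs(hs[...,0].astype(int)-115)<15)&(S[...,0]>-58)&(S[...,0]<85)&(abs(S[...,1])<115)&(Z>100)
    if b.sum()>50:
        A=np.c_[S[b],np.ones(b.sum())]; q=np.linalg.lstsq(A,Z[b],rcond=None)[0]; print(n,'cover slope x',-q[0],'z',q[2],b.sum())
    bd=(abs(Z-56)<6)&(S[...,0]>-118)&(S[...,0]<-66)&(abs(S[...,1])<115); A=np.c_[S[bd],np.ones(bd.sum())]; print('bed z',np.median(Z[bd]))
E
```

```text
t: 21.1
eef_pos: [463.1, 152.8, 149.0]
tcp_rot: [-3.139, 0.002, 1.194]
ft_force: [0.5, -0.2, 0.3]
opening: 0.278
t: 21.9
eef_pos: [426.7, 167.4, 297.8]
tcp_rot: [-3.14, 0.001, 1.193]
ft_force: [-0.5, -0.3, 0.4]
opening: 0.282
[-0.52520662 -0.28911351  0.44835754]
side bar 305 [[-104.3, -53.5], [-99.8, 15.5], [-89.1, 58.5]] [130.12956547 135.69203455 138.68351657]
side cover slope x 0.0004139057693829649 z 116.4429814336853 5150
bed z 56.2420374401948
wrist bar 1273 [[-105.0, -56.1], [-99.3, 3.9], [-88.8, 56.0]] [129.70140608 134.47115627 136.43063032]
wrist cover slope x -0.0002465638521122888 z 114.79693440135341 23064
bed z 54.70695075008463
```

View pics/g_side.png

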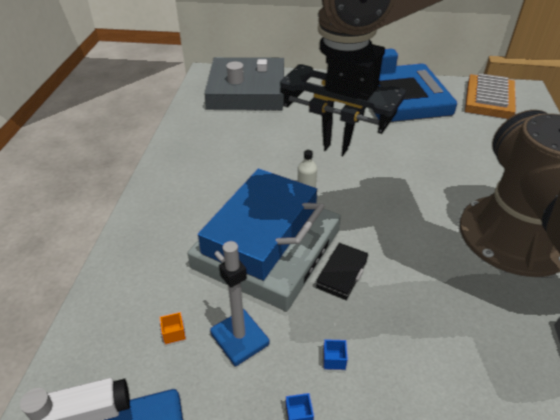

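The cover is closed (cover at (260,222), slope about 0 in both views) and the gripper is clear. The stand, bottle and case are where they were.

```bash
python3 -c "
from h import *
env.job_done(); print(env.state()['t'])"
```

```text
the job is handed in; nothing more can be done
the job is handed in; nothing more can be done
```

The bracket and collar are inside the gasket frame, and the cover is down on its stop. I handed the job in at about 22 s; it reports no verdict.

- **Parts:** I lifted each part back from the front edge with the cover still up. My last measurement before lowering the cover put the bracket at scanner (−19, 62) mm and the collar at (−14, −56) mm. Once the cover was shut I could no longer see them.
- **Cover:** I gripped the bar and followed its arc from about 1.19 rad all the way down at roughly 0.5 rad/s. It pressed on its stop with 24 N, and then I released it.
- **Last checks:** The cover top is level (slope under 0.001 rad in two views), and bar and cover heights match the closed position within about 2 mm. Force on the tool is about 0 N, and the arm stands clear. The stand, bottle and case look unmoved in the last picture; I did not measure them again.
- **What disagreed:** The finger tips sit about 26 mm short of the reported TCP. My first grasp closed above the collar without touching it. I confirmed the offset in two cameras and used it for every later move. While I was still holding the bar down, the cover slope read 0.016 to 0.031 rad; this went to zero after release.

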